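# Contact-probe check of a sloping heater plate

## Robot

A 6-joint arm with a two-finger parallel gripper is mounted at the origin on the work surface. World frame = base frame: x ahead of the robot, y to its left, z up, the work surface at z = 0. Lengths are in m, angles in rad, forces in N, time in s.
With the tool pointing down it reaches from about 0.375 to 0.975 m from the base axis. Payload 3.8 kg.
Tool frame: the origin (TCP) lies on the mounting face of the last link; the fingertips stand 173 mm ahead of it and the grasp point (between the pads) lies 155 mm ahead of it (bot.hold_point_z is the distance from the TCP to the grasp point, in m); z points along the fingers, y is the line along which they close (so a half turn about z gives the same grasp; the last joint's range is limited). The gripper opens to 85 mm and grips with 20 to 120 N. Pads are 22 mm wide; open, the fingers measure 114 mm over their backs; the gripper's body (76 mm by 85 mm) begins 54 mm behind the grasp point. The pads swing forward as they close: fully open they stand 13 mm farther back than shut.
Start: joints at [1.22, 0.264, 1.604, -0, 1.274, -0.037], TCP at [0.208, 0.642, 0.405] pointing down, gripper open.
Joint ranges: [-2.63, 2.63], [-0.94, 2.18], [0.31, 2.57], [-1.31, 4.45], [0, 2.66], [-2.55, 2.55]. Speed limits (rad/s): [2.57, 2.57, 3.14, 3.14, 3.14, 3.14].

## Interface

Orientations are given as a rotation vector (axis times angle).
In Python, from workcell import bot, optics gives the robot as it stands.
- The arm moves only by the shell command python3 -m jog 'ROWS' [OPENING] [FORCE]. ROWS is JSON, a list of rows, each an object of numbers: "dx", "dy", "dz": the shift along the tool's x, y, z in mm; "ax", "ay", "az": the turn, a rotation vector about the tool's x, y, z in degrees. A call has 1 to 20 rows; each row shifts and turns the commanded pose from where the row before left it, along the tool's axes as they then stand; what a row does not reach is not made up. A row lasts 1/12 s, in which the tool goes at most 41.7 mm and 7.16 degrees, less where a joint would pass 70% of its speed; a pose out of reach is approached as far as the arm can. A call with a gripper value outside its range is refused whole. OPENING is the opening, from 0 (shut) to 1 (fully open), set as the call begins (- or left out, the last holds). The fingers move at their own pace and stop on an object; FORCE is the grip in N (left out, the last holds). Time passes only in rows, so rows that do not move let the fingers close. It gives the time, the measured TCP pose, the force, the opening and the grip force at its end, in the units of the state.
- bot.read_state(): the state, without advancing time (a new reading comes with each control period).
- optics.read_camera(name): name is "scene" or "top"; returns a dict with "img" (384x512x3 uint8, red, green, blue), "vertical_fov" (degrees; the focal length in pixels is half the picture's height over the tangent of half this angle, whatever the lens; pixels are square), "cx", "cy" (the principal point, pixels), "R" (3x3) and "t" (3): a world point X has camera coordinates R X + t. Camera axes: x right, y down, z forward; pixel columns grow to the right and rows downward; lengths in m; the calibration is good to about 2 mm. A picture is of the moment at which its call begins. There is no depth.
- bot.finish_job(): hands the job in; it is judged then, once.
The state is a dict: "time": time; "q": joint angles; "joint_vel": joint speeds; "joint_torque": joint torques, N m; "tool_pos": TCP position; "tcp_rot": TCP orientation; "wrist_force": force on the tool from outside, world axes, zero at the start; "torque": the same for the moment, N m; "width": opening from 0.0 (shut) to 1.0 (fully open); "grip_force": force on a finger pad.
Only numpy, scipy, OpenCV 4.12 (cv2) and the standard library are available. Lean on these libraries where they do the work, as an engineer would, in place of code of your own. Each camera call takes 0.05 s, during which the arm holds its last target. There are 200 camera calls.

## Task

Lift the roof-shaped metal cover off the ring mark on the sloping heater plate, hang it astride the horizontal bar and let go of it. Then take the spring-tipped probe from its stand and hold its tip inside the ring, square to the sloping plate, pressing lightly so that the sprung tip is about half pushed in. Keep it steady there for a couple of seconds and finish while still holding it like that; do not press hard and do not shove the other things on the bench about.

Things in the scene. Friction and masses are not known exactly. Their poses are not given: they have to be found in the camera images.
- heater: tube heater fixed to the bench, 180 x 200 mm, up to 120 mm high, its aluminium plate sloping 20 degrees: low edge in front (its -x), high edge at the back (+x). Origin on the bench below the plate's centre, z up.
- plate: the sloping plate of the heater: origin at the middle of its top surface (85 mm above the bench), z square out of the plate, x up the slope, y level to the left. Right half (y below -0.04): round wells, three with tubes 12 mm high
- ring (a point): centre, on the plate's surface, of the engraved ring (inner diameter 24 mm, outer 29 mm), 35 mm to +y of the plate's origin; the cover stands over it at the start. Its axes are the plate's.
- cover: loose folded-aluminium cover, 0.11 kg: ridged roof on two walls, open-ended, handle on the ridge. 82 mm across the walls (x), 60 mm along the ridge (y), 74 mm clear inside; front (-x) wall 28 mm longer, level on the slope. Origin on the plate under the ridge, z up; inner ridge 78 mm above it, front foot 14 mm below. Hung, the bar lies inside under the ridge, along y
- cover_grip (a point): where to take the cover: on the axis of its black square handle, 20 x 20 mm (sides along the cover's x and y), 14 mm below the handle's top, 103 mm above the cover's origin. The handle stands 37 mm proud of the ridge
- cover_ridge (a point): middle of the inner ridge line of the cover, 78 mm above its origin; rests about 7 mm above the bar's axis when hung
- rail: fixed steel stand: a horizontal round bar 12 mm in diameter, 180 mm long along its y, axis 160 mm above the bench, on a post at each end (feet 70 mm in diameter). Origin on the bench below the bar's middle, z up
- stand: fixed white probe stand, base 90 x 90 mm, top plate 70 x 70 mm at 100 mm height with a 16 mm hole through which the probe hangs. Origin on the bench at its centre, z up
- probe: loose contact probe, about 0.1 kg, standing upright in the stand: square grey handle 24 x 24 mm (sides along its x and y), 80 mm long over a 30 mm square collar 6 mm thick that rests on the stand; below it a 10 mm round shaft 50 mm long and then the sprung tip. Origin at the underside of the collar, z up along the handle
- probe_grip (a point): where to take the probe: on the handle's axis, 50 mm above its origin, 30 mm below the handle's top
- tip (a point): end of the probe's sprung round-ended tip (8 mm in diameter), on the probe's axis, 75 mm below its origin when out
- plunger (a joint): how far the sprung tip is pushed in, m: 0 out, 0.016 fully in. It begins to give at 0.8 N and takes 0.2 N more per mm: 2.4 N at half (0.008), 4 N at the stop
- reagent: bystander: clear bottle, 60 mm diameter, 130 mm high, loose; origin under its centre
- jar: bystander: small amber jar, 50 mm diameter, 60 mm high, loose; origin under its centre
- beaker: bystander: glass beaker, 70 mm diameter, 90 mm high, loose; origin under its centre
- timer: bystander: flat white timer, 50 x 65 x 22 mm, loose; origin under its centre
Things that resemble listed ones, but are neither listed nor needed, are in the scene too. Leave any pink, red or yellow look-alike of the cover alone.

How it is judged:
On the way, in this order (a step that is already met when the one before it is completed fails the run):
1. the cover hangs astride the bar, let go (contact force between cover and rail above 0.4 N and contact force between cover and the fingers below 0.05 N and contact force between cover and heater below 0.05 N and x of cover_ridge in the frame of rail between -0.02 and 0.02 m and y of cover_ridge in the frame of rail between -0.07 and 0.07 m and z of cover_ridge in the frame of rail between 0.155 and 0.178 m and angle between cover's own z axis and vertical below 0.5 rad and linear speed of cover below 0.03 m/s), for 0.3 s.
2. the probe is lifted clear of its stand in the fingers (z of probe in the frame of stand above 0.15 m and contact force between probe and the fingers above 1 N), for 0.1 s.
3. the probe's tip is held in the ring, square to the plate, with light force (distance between tip and ring below 0.009 m and angle between the z axis of probe and the z axis of plate, either way round below 0.14 rad and contact force between probe and plate between 1.1 and 3.9 N and value of joint plunger between 0.002 and 0.014 m and contact force between probe and the fingers above 1 N and contact force between probe and stand below 0.05 N and linear speed of probe below 0.02 m/s), for 1.5 s.
At the end, for the whole second after the job is handed in: Fingers hold the probe, clear of the stand, tip on the plate within 9 mm of the ring centre, within 8 degrees of square, pressing 1.1 to 3.9 N, tip 2 to 14 mm in, still; cover hung on the bar alone, ridge within 20 mm across and 70 mm of its middle, tilt under 28 degrees, at rest, untouched (all of step 1 and all of step 3); the arm keeps its last pose, push and grip.
It fails at once if the probe is pressed on the heater with more than 10 N (contact force between probe and heater above 10 N).
It fails at once if a bystander is shoved more than 20 mm (distance of any of reagent, jar, beaker, timer from where it was at the start of the episode above 0.02 m).
It also fails if it takes over 67 s, if anything falls off the work surface, if the arm or the gripper's body presses on something with over 40 N, if the wrist force passes 120 N, or if a joint passes its speed limit or range.

## Working session

There is one attempt and no reset: what is moved stays moved. The work goes in short steps, Python scripts to look and compute and a shell command to move; the robot and the scene stay as the last step left them, time stands still between calls to the robot, and variables do not carry over. Pictures are saved under pics/ and viewed, at most 10 in all, crops included, and the job is handed in when it is done.

```bash
ls; mkdir -p pics; python3 - <<'E'
from workcell import bot, optics
import cv2
for n in("scene","top"):
    c=optics.read_camera(n); cv2.imwrite(f"pics/{n}0.png",cv2.resize(c["img"][:,:,::-1],(800,600),interpolation=cv2.INTER_CUBIC))
    print(n,c["vertical_fov"],c["cx"],c["cy"],c["R"],c["t"], [k for k in c])
print(bot.read_state(), bot.hold_point_z)
E
```

```text
pics
scene 48.69141442743563 253.73399191455724 185.7168853387492 [[-0.42119733  0.90688409  0.0124121 ]
 [ 0.63827476  0.30611041 -0.70632977]
 [-0.6443587  -0.28958188 -0.70777411]] [ 0.11765813 -0.25601727  1.78991877] ['img', 'vertical_fov', 'cx', 'cy', 'R', 't']
top 53.4992839277422 254.30023141689188 196.46515974586725 [[ 2.81199456e-02 -9.99597877e-01  3.65421747e-03]
 [-9.94635825e-01 -2.83440232e-02 -9.94796033e-02]
 [ 9.95431754e-02 -8.37254577e-04 -9.95032892e-01]] [0.0796843  0.48830084 1.14274532] ['img', 'vertical_fov', 'cx', 'cy', 'R', 't']
{'time': 0.1, 'q': array([ 1.22011284e+00,  2.64701829e-01,  1.60524549e+00,  3.54658163e-05,
        1.27372032e+00, -3.68898282e-02]), 'joint_vel': array([-4.35272025e-04, -1.16021704e-03, -4.08179779e-03,  5.52284203e-04,
       -1.43775390e-04, -7.01065188e-05]), 'joint_torque': array([ 2.46281488e-04, -5.16701066e+01, -3.68594885e+01, -9.23418952e-05,
        6.16226564e-03, -1.16863652e-05]), 'tool_pos': array([0.2082345 , 0.64175064, 0.40346564]), 'tcp_rot': array([-0.49083441, -3.10257253,  0.00318767]), 'wrist_force': array([-0.24244319, -0.42963839,  0.93066209]), 'torque': array([-0.01873958, -0.07686864,  0.08435893]), 'grip_force': 0.0, 'width': 1.0013065374963193} 0.1547
```

View pics/scene0.png

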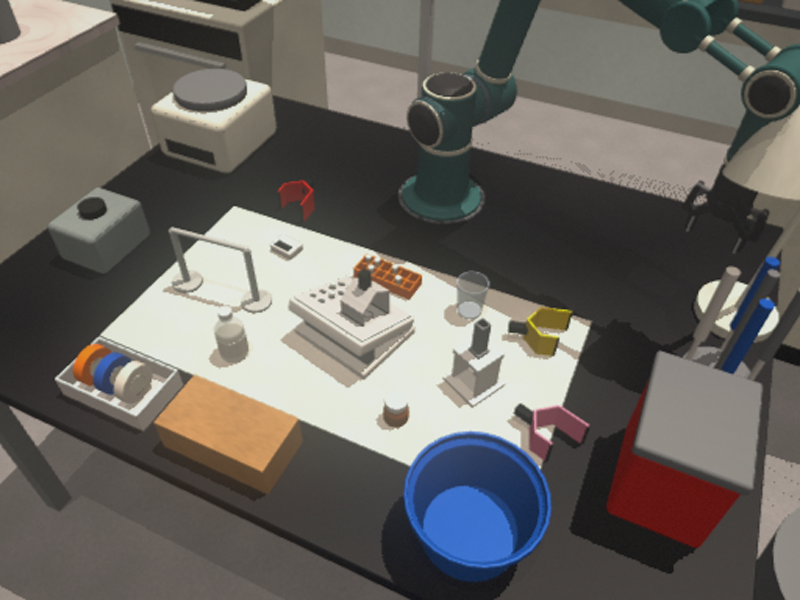

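View pics/top0.png

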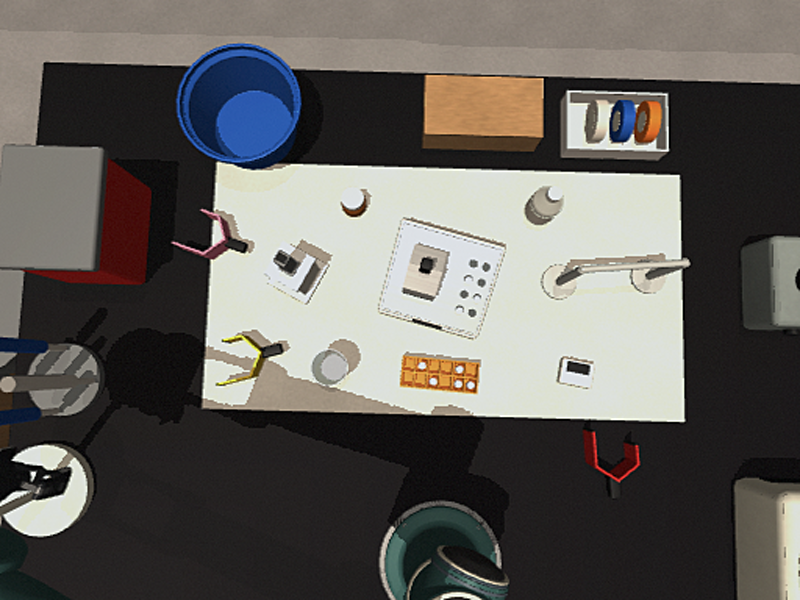

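Both views show the scene. What could be taken for the cover, by 800x600 pixel:
- Grey cover on the heater: scene (365,295), top (427,262).
- Pink look-alike: scene (555,425), top (215,240).
- Yellow look-alike: scene (548,330), top (255,360).
- Red look-alike: scene (297,195), top (612,455).

I choose the grey one on the sloping plate. The probe is in the white stand at scene (481,340) and the rail is at scene (215,265). Next I'll check the choice in a close crop.

```bash
cat > tiles.py <<'E'
import cv2,numpy as np
def tile(img,u,v,w,h,s=4):
    t=cv2.resize(img[v:v+h,u:u+w,::-1],None,fx=s,fy=s,interpolation=cv2.INTER_CUBIC)
    for k in range(-u%10,w,10): cv2.line(t,(k*s+s//2,0),(k*s+s//2,6 if (u+k)%50 else 14),(0,0,255),1); cv2.putText(t,str(u+k),(k*s-8,22),0,.3,(0,0,255),1) if (u+k)%20==0 else 0
    for k in range(-v%10,h,10): cv2.line(t,(0,k*s+s//2),(6,k*s+s//2),(0,0,255),1); cv2.putText(t,str(v+k),(8,k*s+5),0,.3,(0,0,255),1) if (v+k)%20==0 else 0
    return t
E
python3 - <<'E'
from workcell import optics
from tiles import *
s=optics.read_camera("scene")["img"];t=optics.read_camera("top")["img"]
cv2.imwrite("pics/a.png",np.hstack([tile(s,175,155,100,100),tile(t,234,132,100,100)]))
cv2.imwrite("pics/b.png",np.vstack([np.hstack([tile(s,95,137,100,75),tile(t,345,137,100,75)]),np.hstack([tile(s,260,192,100,75),tile(t,150,137,100,75)])]))
E
```

```text
(no output)
```

View pics/a.png

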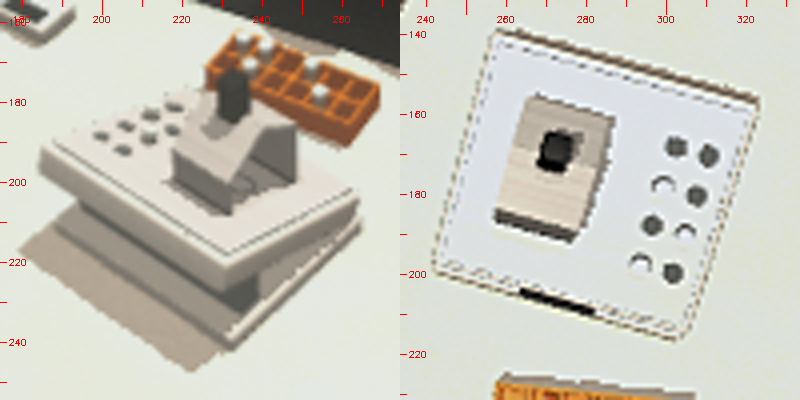

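View pics/b.png

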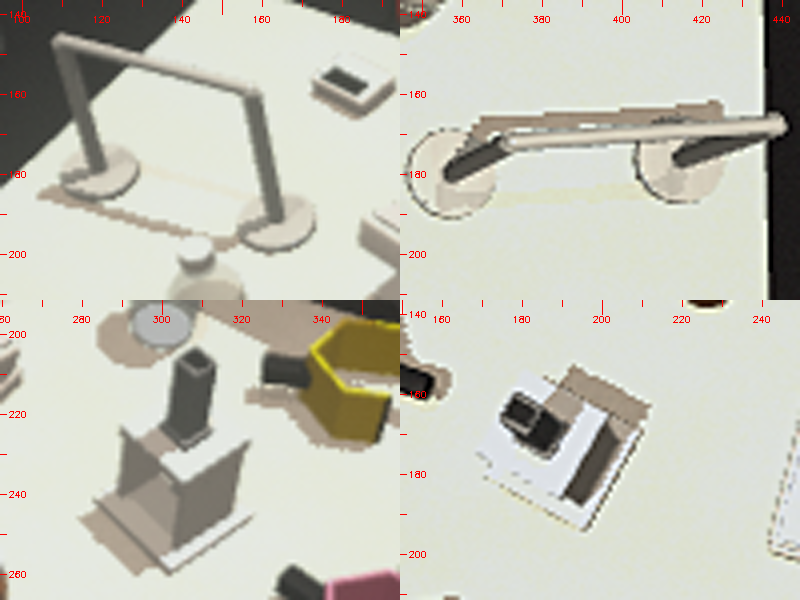

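The crops confirm the grey ridged cover with its black square handle on the heater (scene native ~(233,173), top ~(273,170)). The bar ends and the stand and probe corners can be read off. I'll fit poses from these.

```bash
cat > fit.py <<'E'
import numpy as np,json
from scipy.optimize import least_squares
from scipy.spatial.transform import Rotation as Ro
CAM={"scene":(48.69141442743563,253.734,185.717,[[-0.42119733,0.90688409,0.0124121],[0.63827476,0.30611041,-0.70632977],[-0.6443587,-0.28958188,-0.70777411]],[0.11765813,-0.25601727,1.78991877]),
"top":(53.4992839277422,254.300,196.465,[[2.81199456e-02,-9.99597877e-01,3.65421747e-03],[-9.94635825e-01,-2.83440232e-02,-9.94796033e-02],[9.95431754e-02,-8.37254577e-04,-9.95032892e-01]],[0.0796843,0.48830084,1.14274532])}
def proj(n,X):
    f,cx,cy,R,t=CAM[n]; p=np.array(R)@X+np.array(t); f=192/np.tan(np.radians(f/2)); return np.array([cx+f*p[0]/p[2],cy+f*p[1]/p[2]])
def fit(obs,x0,model=None):
    def m(p,X): return Ro.from_euler('z',p[3]).apply(X)+p[:3]
    model=model or m
    r=lambda p:np.concatenate([proj(n,model(p,np.array(X,float)))-np.array(uv)+.375 for n,X,uv in obs])
    s=least_squares(r,x0,loss='soft_l1'); print(np.round(s.x,4),'res',np.round(r(s.x).reshape(-1,2),1).tolist()); return s.x
E
python3 - <<'E'
from fit import *
print("rail")
fit([("scene",(0,-.09,.16),(109.2,147)),("scene",(0,.09,.16),(159.5,160.2)),("top",(0,.09,.16),(370.8,172.8)),("top",(0,-.09,.16),(440.8,168))],[.6,-.2,0,0])
print("plate (x,y,z,yaw,L)")
c=np.cos(np.radians(20));s=np.sin(np.radians(20))
pl=lambda p,X:Ro.from_euler('z',p[3]).apply([X[0]*p[4]*c,X[1]*p[5],X[0]*p[4]*s])+p[:3]
fit([("top",(1,1,0),(258.2,140)),("top",(1,-1,0),(323.8,157)),("top",(-1,-1,0),(304.8,216.5)),("top",(-1,1,0),(242.8,199.5)),
("scene",(1,-1,0),(175+10,155+155/4)),("scene",(-1,1,0),(175+360/4,155+190/4)),("scene",(1,1,0),(175+228/4,155+258/4))],[.6,.05,.085,0,.09,.1],pl)
print("stand")
fit([("top",(-.045,-.045,0),(196.2,194.5)),("top",(-.045,.045,0),(169.5,175.8)),("top",(.045,-.045,0),(211,168)),
("scene",(.045,.045,0),(302,260.2)),("scene",(-.045,.045,0),(323.8,246)),("scene",(.045,-.045,0),(283.8,241.5)),
("scene",(.035,.035,.1),(303.8,237)),("scene",(-.035,.035,.1),(322.2,227.5)),("scene",(.035,-.035,.1),(290.5,224))],[.6,.25,0,-.5])
t4=lambda ox,oy,tx,ty,px,py:(ox+(px-tx)/4,oy+(py-ty)/4)
print("probe top")
T=lambda x,y:t4(150,137,400,300,x,y);S=lambda x,y:t4(260,192,0,300,x,y)
fit([("top",(.012,.012,0),T(512,393)),("top",(.012,-.012,0),T(541,407)),("top",(-.012,-.012,0),T(530,432)),("top",(-.012,.012,0),T(503,418)),
("scene",(.012,-.012,0),S(175,365)),("scene",(.012,.012,0),S(197,375)),("scene",(-.012,.012,0),S(215,360)),("scene",(-.012,-.012,0),S(193,349))],[.6,.25,.18,-.5])
print("cover handle top")
fit([("top",(0,0,0),t4(234,132,400,0,559,148)),("scene",(0,0,0),t4(175,155,0,0,232,74))],[.6,.1,.2,0])
E
```

```text
rail
[ 0.5568 -0.314  -0.0009  0.1021] res [[1.0, 0.3], [-1.5, -0.9], [1.2, -0.1], [-3.4, -0.1]]
plate (x,y,z,yaw,L)
[ 0.5357  0.0153  0.0767 -0.2312  0.0918  0.0966] res [[-0.5, 0.2], [-1.2, 0.2], [0.2, -0.2], [-0.1, 0.3], [-0.3, -1.8], [-0.2, -0.2], [-1.2, 1.5]]
stand
[ 0.5552  0.298   0.0073 -0.5063] res [[-1.6, -1.5], [0.5, 2.6], [-1.3, 0.5], [-0.7, 0.8], [-0.7, 1.1], [-0.9, 0.3], [1.0, 0.1], [0.4, -1.3], [-0.9, -2.0]]
probe top
[ 0.5501  0.2964  0.175  -0.3381] res [[-0.4, -0.6], [0.6, -0.9], [-0.0, 1.0], [-1.5, 1.4], [-1.2, -0.6], [-0.2, 1.3], [0.5, 0.6], [-0.4, -1.0]]
cover handle top
[0.5421 0.047  0.202  0.    ] res [[-0.4, 0.2], [-0.6, -0.1]]
```

```bash
cat > go.py <<'E'
# python3 go.py gx gy gz(grasp point) yaw_of_tool_y tilt_deg tilt_yaw : required turn (tool axes, deg) then shift in the turned axes (mm)
import sys,numpy as np
from scipy.spatial.transform import Rotation as Ro
from workcell import bot
a=list(map(float,sys.argv[1:]))+[0,0]
s=bot.read_state(); R=Ro.from_rotvec(s["tcp_rot"]).as_matrix(); p=s["tool_pos"]
z=np.array([0,0,-1.]); y=np.array([np.cos(a[3]),np.sin(a[3]),0])
G=np.stack([np.cross(y,z),y,z],1)
if a[4]: G=Ro.from_rotvec(np.radians(a[4])*np.array([-np.sin(a[5]),np.cos(a[5]),0])*-1).as_matrix()@G
t=np.array(a[:3])-G[:,2]*bot.hold_point_z
print("t",s["time"],"pos",p.round(4),"q",s["q"].round(2),"F",s["wrist_force"].round(2),"w",round(s["width"],3),"gf",s["grip_force"])
print("turn",np.degrees(Ro.from_matrix(R.T@G).as_rotvec()).round(2),"shift",(G.T@(t-p)*1000).round(1),"goal z-axis",G[:,2].round(3))
E
python3 go.py .5421 .047 .30 -0.231
```

```text
t 0.2 pos [0.2083 0.6418 0.4038] q [ 1.22  0.26  1.6   0.    1.27 -0.04] F [ 0.15 -1.14  1.08] w 0.999 gf 0.0
turn [-7.000e-02  6.000e-02  8.526e+01] shift [-502.6  461.1  -50.9] goal z-axis [ 0.  0. -1.]
```

```bash
python3 -m jog '[{"az":7.1},{"az":7.1},{"az":7.1},{"az":7.1},{"az":7.1},{"az":7.1},{"az":7.1},{"az":7.1},{"az":7.1},{"az":7.1},{"az":7.1},{"az":7.1},{}]' 1 40; python3 go.py .5421 .047 .30 -0.231
```

```text
t 0.2 pos [0.2083 0.6418 0.4038] q [ 1.22  0.26  1.6   0.    1.27 -0.04] F [ 0.15 -1.14  1.08] w 0.999 gf 0.0
turn [-7.000e-02  6.000e-02  8.526e+01] shift [-502.6  461.1  -50.9] goal z-axis [ 0.  0. -1.]invalid input
```

```bash
python3 -m jog '[{"az":7.1},{"az":7.1},{"az":7.1},{"az":7.1},{"az":7.1},{"az":7.1},{"az":7.1},{"az":7.1},{"az":7.1},{"az":7.1},{"az":7.1},{"az":7.1},{"dz":0},{"dz":0}]' 1 40; python3 go.py .5421 .047 .30 -0.231
```

```text
t 0.2 pos [0.2083 0.6418 0.4038] q [ 1.22  0.26  1.6   0.    1.27 -0.04] F [ 0.15 -1.14  1.08] w 0.999 gf 0.0
turn [-7.000e-02  6.000e-02  8.526e+01] shift [-502.6  461.1  -50.9] goal z-axis [ 0.  0. -1.]invalid input
```

```bash
python3 -m jog '[{"dx":0,"dy":0,"dz":0,"ax":0,"ay":0,"az":7.1}]'; echo; python3 -m jog '[{"az":7.1}]' 1.0 40; python3 -m jog --help | head -20
```

```text
time: 0.28
tool_pos: [0.2083, 0.6419, 0.4041]
tcp_rot: [-0.683, -3.066, 0.002]
wrist_force: [0.3, 0.4, 0.0]
width: 0.998
grip_force: 0.0
invalid input
invalid input: not JSON, or not a number
```

```bash
python3 -m jog '[{"az":7.1}]'; echo; python3 -m jog '[{"dx":0,"dy":0,"dz":0,"ax":0,"ay":0,"az":7.1}]' 1 40;
```

```text
time: 0.37
tool_pos: [0.2083, 0.6419, 0.4042]
tcp_rot: [-0.879, -3.016, 0.001]
wrist_force: [0.1, 0.8, -1.3]
width: 1.003
grip_force: 0.0invalid input
```

```bash
python3 -m jog '[{"dx":0,"dy":0,"dz":0,"ax":0,"ay":0,"az":7.1},{"dx":0,"dy":0,"dz":0,"ax":0,"ay":0,"az":7.1},{"dx":0,"dy":0,"dz":0,"ax":0,"ay":0,"az":7.1},{"dx":0,"dy":0,"dz":0,"ax":0,"ay":0,"az":7.1},{"dx":0,"dy":0,"dz":0,"ax":0,"ay":0,"az":7.1},{"dx":0,"dy":0,"dz":0,"ax":0,"ay":0,"az":7.1},{"dx":0,"dy":0,"dz":0,"ax":0,"ay":0,"az":7.1},{"dx":0,"dy":0,"dz":0,"ax":0,"ay":0,"az":7.1},{"dx":0,"dy":0,"dz":0,"ax":0,"ay":0,"az":7.1},{"dx":0,"dy":0,"dz":0,"ax":0,"ay":0,"az":7.1}]' 1 40
python3 -m jog '[{"dx":-28,"dy":25.6,"dz":0,"ax":0,"ay":0,"az":0},{"dx":-28,"dy":25.6,"dz":0,"ax":0,"ay":0,"az":0},{"dx":-28,"dy":25.6,"dz":0,"ax":0,"ay":0,"az":0},{"dx":-28,"dy":25.6,"dz":0,"ax":0,"ay":0,"az":0},{"dx":-28,"dy":25.6,"dz":0,"ax":0,"ay":0,"az":0},{"dx":-28,"dy":25.6,"dz":0,"ax":0,"ay":0,"az":0},{"dx":-28,"dy":25.6,"dz":0,"ax":0,"ay":0,"az":0},{"dx":-28,"dy":25.6,"dz":0,"ax":0,"ay":0,"az":0},{"dx":-28,"dy":25.6,"dz":0,"ax":0,"ay":0,"az":0},{"dx":-28,"dy":25.6,"dz":0,"ax":0,"ay":0,"az":0},{"dx":-28,"dy":25.6,"dz":0,"ax":0,"ay":0,"az":0},{"dx":-28,"dy":25.6,"dz":0,"ax":0,"ay":0,"az":0},{"dx":-28,"dy":25.6,"dz":0,"ax":0,"ay":0,"az":0},{"dx":-28,"dy":25.6,"dz":0,"ax":0,"ay":0,"az":0},{"dx":-28,"dy":25.6,"dz":0,"ax":0,"ay":0,"az":0},{"dx":-28,"dy":25.6,"dz":0,"ax":0,"ay":0,"az":0},{"dx":-28,"dy":25.6,"dz":0,"ax":0,"ay":0,"az":0},{"dx":-27,"dy":25.6,"dz":0,"ax":0,"ay":0,"az":0},{"dx":0,"dy":0,"dz":0,"ax":0,"ay":0,"az":0},{"dx":0,"dy":0,"dz":0,"ax":0,"ay":0,"az":0}]'
echo; python3 go.py .5421 .047 .188 -0.231
```

```text
time: 1.2
tool_pos: [0.2083, 0.6419, 0.4043]
tcp_rot: [2.467, 1.944, -0.001]
wrist_force: [-1.1, -0.2, 1.1]
width: 0.999
grip_force: 0.0
time: 2.87
tool_pos: [0.5429, 0.0454, 0.4044]
tcp_rot: [-2.465, -1.947, 0.001]
wrist_force: [-1.3, -0.6, 0.2]
width: 1.002
grip_force: 0.0

t 2.8667 pos [0.5429 0.0454 0.4044] q [0.04 0.02 1.88 0.   1.24 0.27] F [-1.3  -0.57  0.18] w 1.002 gf 0.0
turn [-0.04  0.   -0.16] shift [ 1.3 -1.2 61.7] goal z-axis [ 0.  0. -1.]
```

```bash
python3 -m jog '[{"dx":1.3,"dy":-1.2,"dz":15,"ax":0,"ay":0,"az":0},{"dx":0,"dy":0,"dz":15,"ax":0,"ay":0,"az":0},{"dx":0,"dy":0,"dz":15,"ax":0,"ay":0,"az":0},{"dx":0,"dy":0,"dz":8,"ax":0,"ay":0,"az":0},{"dx":0,"dy":0,"dz":8,"ax":0,"ay":0,"az":0},{"dx":0,"dy":0,"dz":0,"ax":0,"ay":0,"az":0},{"dx":0,"dy":0,"dz":0,"ax":0,"ay":0,"az":0}]' 0.6
echo; python3 go.py .5421 .047 .188 -0.231
python3 - <<'E'
from workcell import optics
from tiles import *
s=optics.read_camera("scene")["img"];t=optics.read_camera("top")["img"]
cv2.imwrite("pics/c.png",np.hstack([tile(s,175,115,100,100),tile(t,234,132,100,100)]))
E
```

```text
time: 3.45
tool_pos: [0.5413, 0.0493, 0.3436]
tcp_rot: [-2.461, -1.953, 0.001]
wrist_force: [-1.0, -0.4, 0.3]
width: 0.599
grip_force: 0.0

t 3.45 pos [0.5413 0.0493 0.3436] q [0.04 0.06 1.95 0.   1.13 0.27] F [-1.03 -0.42  0.26] w 0.599 gf 0.0
turn [-0.03  0.    0.1 ] shift [-2.   1.3  0.9] goal z-axis [ 0.  0. -1.]
```

View pics/c.png

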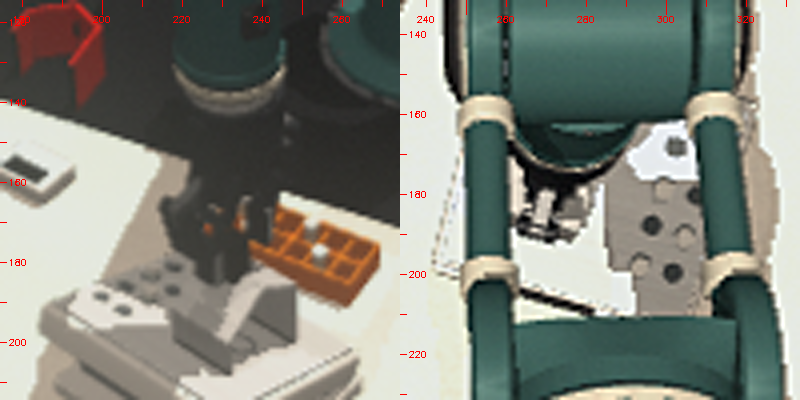

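The fingers straddle the handle at scene (~(230,178) native), just above the ridge. I'll correct about 2 mm, then close and lift.

```bash
python3 -m jog '[{"dx":-2,"dy":1.3,"dz":1,"ax":0,"ay":0,"az":0},{"dx":0,"dy":0,"dz":0,"ax":0,"ay":0,"az":0}]' 
python3 -m jog '[{"dx":0,"dy":0,"dz":0,"ax":0,"ay":0,"az":0},{"dx":0,"dy":0,"dz":0,"ax":0,"ay":0,"az":0},{"dx":0,"dy":0,"dz":0,"ax":0,"ay":0,"az":0},{"dx":0,"dy":0,"dz":0,"ax":0,"ay":0,"az":0},{"dx":0,"dy":0,"dz":0,"ax":0,"ay":0,"az":0},{"dx":0,"dy":0,"dz":0,"ax":0,"ay":0,"az":0},{"dx":0,"dy":0,"dz":0,"ax":0,"ay":0,"az":0},{"dx":0,"dy":0,"dz":0,"ax":0,"ay":0,"az":0}]' 0 40
echo; python3 go.py .5421 .047 .188 -0.231
```

```text
time: 3.72
tool_pos: [0.5427, 0.0463, 0.3435]
tcp_rot: [2.461, 1.951, 0.002]
wrist_force: [-0.8, -0.1, 0.8]
width: 0.599
grip_force: 0.0
time: 4.38
tool_pos: [0.5423, 0.0465, 0.3429]
tcp_rot: [2.462, 1.952, 0.0]
wrist_force: [-1.5, -1.0, 2.8]
width: 0.226
grip_force: 41.4

t 4.3833 pos [0.5423 0.0465 0.3429] q [ 0.04  0.07  1.95 -0.    1.12  0.27] F [-1.46 -0.99  2.76] w 0.226 gf 41.36111855506897
turn [ 0.01 -0.    0.06] shift [ 0.4 -0.3  0.2] goal z-axis [ 0.  0. -1.]
```

```bash
python3 -m jog '[{"dx":0,"dy":0,"dz":-8,"ax":0,"ay":0,"az":0},{"dx":0,"dy":0,"dz":-15,"ax":0,"ay":0,"az":0},{"dx":0,"dy":0,"dz":-20,"ax":0,"ay":0,"az":0},{"dx":0,"dy":0,"dz":-20,"ax":0,"ay":0,"az":0},{"dx":0,"dy":0,"dz":-20,"ax":0,"ay":0,"az":0},{"dx":0,"dy":0,"dz":-20,"ax":0,"ay":0,"az":0},{"dx":0,"dy":0,"dz":-20,"ax":0,"ay":0,"az":0},{"dx":0,"dy":0,"dz":-12,"ax":0,"ay":0,"az":0},{"dx":0,"dy":0,"dz":0,"ax":0,"ay":0,"az":-4},{"dx":0,"dy":0,"dz":0,"ax":0,"ay":0,"az":-6},{"dx":0,"dy":0,"dz":0,"ax":0,"ay":0,"az":-6},{"dx":0,"dy":0,"dz":0,"ax":0,"ay":0,"az":-3},{"dx":0,"dy":0,"dz":0,"ax":0,"ay":0,"az":0},{"dx":0,"dy":0,"dz":0,"ax":0,"ay":0,"az":0}]' 
echo; python3 go.py .5568 -.314 .325 .102
```

```text
time: 5.55
tool_pos: [0.5422, 0.0465, 0.4773]
tcp_rot: [-2.107, -2.329, 0.001]
wrist_force: [0.2, 0.4, -1.3]
width: 0.228
grip_force: 40.9

t 5.55 pos [0.5422 0.0465 0.4773] q [ 0.04 -0.02  1.79  0.    1.37 -0.06] F [ 0.21  0.42 -1.28] w 0.228 gf 40.91506540775299
turn [-0.04 -0.   -0.12] shift [-360.1  -22.2   -2.4] goal z-axis [ 0.  0. -1.]
```

```bash
python3 -m jog '[{"dx":-10,"dy":0,"dz":0,"ax":0,"ay":0,"az":0},{"dx":-20,"dy":0,"dz":0,"ax":0,"ay":0,"az":0},{"dx":-25,"dy":-2,"dz":0,"ax":0,"ay":0,"az":0},{"dx":-25,"dy":-2,"dz":0,"ax":0,"ay":0,"az":0},{"dx":-25,"dy":-2,"dz":0,"ax":0,"ay":0,"az":0},{"dx":-25,"dy":-2,"dz":0,"ax":0,"ay":0,"az":0},{"dx":-25,"dy":-2,"dz":0,"ax":0,"ay":0,"az":0},{"dx":-25,"dy":-2,"dz":0,"ax":0,"ay":0,"az":0},{"dx":-25,"dy":-2,"dz":0,"ax":0,"ay":0,"az":0},{"dx":-25,"dy":-2,"dz":0,"ax":0,"ay":0,"az":0},{"dx":-25,"dy":-2,"dz":0,"ax":0,"ay":0,"az":0},{"dx":-25,"dy":-2,"dz":0,"ax":0,"ay":0,"az":0},{"dx":-25,"dy":-2,"dz":0,"ax":0,"ay":0,"az":0},{"dx":-25,"dy":0,"dz":0,"ax":0,"ay":0,"az":0},{"dx":-20,"dy":0,"dz":0,"ax":0,"ay":0,"az":0},{"dx":-10,"dy":0,"dz":0,"ax":0,"ay":0,"az":0},{"dx":0,"dy":0,"dz":0,"ax":0,"ay":0,"az":0},{"dx":0,"dy":0,"dz":0,"ax":0,"ay":0,"az":0},{"dx":0,"dy":0,"dz":0,"ax":0,"ay":0,"az":0},{"dx":0,"dy":0,"dz":0,"ax":0,"ay":0,"az":0}]' 
echo; python3 go.py .5568 -.314 .325 .102
python3 - <<'E'
from workcell import optics
from tiles import *
s=optics.read_camera("scene")["img"];t=optics.read_camera("top")["img"]
cv2.imwrite("pics/d.png",np.vstack([np.hstack([tile(s,95,107,100,75),tile(t,345,127,100,75)]),np.hstack([tile(s,175,165,100,75),tile(t,234,140,100,75)])]))
E
```

```text
time: 7.22
tool_pos: [0.5569, -0.3127, 0.4778]
tcp_rot: [-2.104, -2.332, -0.001]
wrist_force: [-0.2, 0.9, -0.4]
width: 0.225
grip_force: 40.9

t 7.2167 pos [ 0.5569 -0.3127  0.4778] q [-0.55  0.16  1.59  0.    1.39 -0.65] F [-0.19  0.86 -0.36] w 0.225 gf 40.87945103645325
turn [ 0.   -0.03  0.04] shift [-1.3 -0.3 -1.9] goal z-axis [ 0.  0. -1.]
```

View pics/d.png

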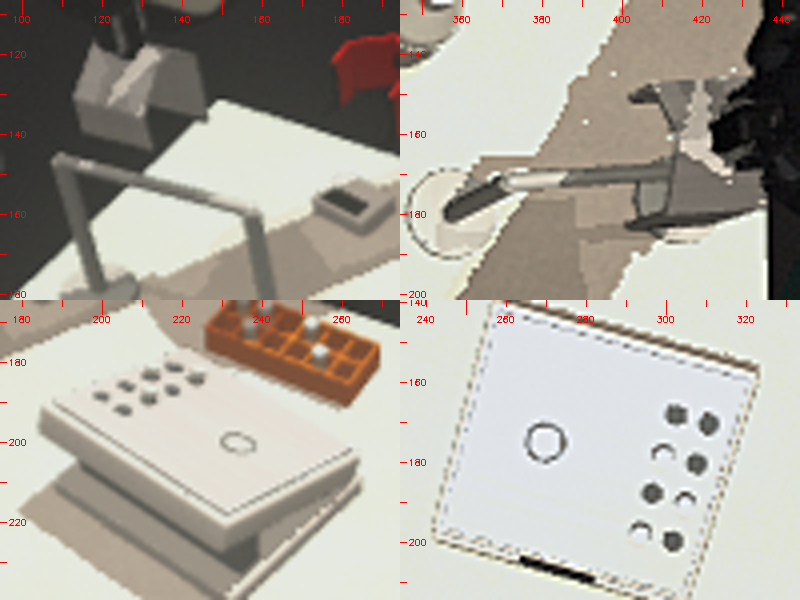

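The cover hangs above the bar in the fingers with its walls along the bar. The ring is now visible on the plate at scene (234.5,200.5) and top (270.3,175.5). I'll refine the rail fit and triangulate the ring.

```bash
python3 - <<'E'
from fit import *
m=lambda p,X:Ro.from_euler('z',p[3]).apply(X*np.array([1,p[4],1]))+np.append(p[:2],X[2]*p[2]/.16 if X[2]>.1 else 0)-np.array([0,0,X[2] if 0 else 0])
m=lambda p,X:np.append((Ro.from_euler('z',p[3]).apply([0,X[1]*(p[4] if X[2] else .085),0]))[:2]+p[:2],p[2] if X[2] else 0.004)
obs=[("scene",(0,-1,1),(109.2,147)),("scene",(0,1,1),(159.5,160.2)),("top",(0,1,1),(370.8,172.8)),("top",(0,-1,1),(440.8,168)),
("scene",(0,-1,0),(119.7,180.2)),("scene",(0,1,0),(164.2,192.5)),("top",(0,1,0),(357.8,180.5)),("top",(0,-1,0),(414.8,177.5))]
fit(obs,[.55,-.31,.16,.1,.09],m)
fit(obs[:4],[.55,-.31,.16,.1,.09],m)
print("ring");fit([("scene",(0,0,0),(234.5,200.5)),("top",(0,0,0),(270.25,175.5))],[.54,.05,.085,0])
for n in("scene","top"): print(n,[proj(n,np.array(p)).round(1).tolist() for p in[(.5568,-.314,.30),(.5568,-.314,.16)]])
E
```

```text
[ 0.5564 -0.3163  0.1577  0.093   0.0961] res [[-0.7, -0.2], [-0.4, -0.2], [-0.4, 0.0], [-0.5, 0.4], [1.1, -0.0], [-1.5, -0.7], [1.1, 0.0], [-2.0, -0.4]]
[ 0.5564 -0.3164  0.1575  0.0946  0.0961] res [[-0.8, -0.1], [-0.4, -0.2], [-0.3, 0.1], [-0.5, 0.3]]
ring
[0.5433 0.0507 0.085  0.    ] res [[-0.3, -0.0], [-0.3, 0.1]]
scene [[124.8, 118.1], [133.4, 152.7]]
top [[428.0, 159.9], [404.5, 169.9]]
```

```bash
python3 -m jog '[{"dx":-1.3,"dy":0,"dz":8,"ax":0,"ay":0,"az":0},{"dx":0,"dy":0,"dz":12,"ax":0,"ay":0,"az":0},{"dx":0,"dy":0,"dz":12,"ax":0,"ay":0,"az":0},{"dx":0,"dy":0,"dz":12,"ax":0,"ay":0,"az":0},{"dx":0,"dy":0,"dz":12,"ax":0,"ay":0,"az":0},{"dx":0,"dy":0,"dz":12,"ax":0,"ay":0,"az":0},{"dx":0,"dy":0,"dz":12,"ax":0,"ay":0,"az":0},{"dx":0,"dy":0,"dz":12,"ax":0,"ay":0,"az":0},{"dx":0,"dy":0,"dz":12,"ax":0,"ay":0,"az":0},{"dx":0,"dy":0,"dz":10,"ax":0,"ay":0,"az":0},{"dx":0,"dy":0,"dz":6,"ax":0,"ay":0,"az":0},{"dx":0,"dy":0,"dz":3,"ax":0,"ay":0,"az":0},{"dx":0,"dy":0,"dz":0,"ax":0,"ay":0,"az":0},{"dx":0,"dy":0,"dz":0,"ax":0,"ay":0,"az":0},{"dx":0,"dy":0,"dz":0,"ax":0,"ay":0,"az":0}]' 
python3 -m jog '[{"dx":0,"dy":0,"dz":2,"ax":0,"ay":0,"az":0},{"dx":0,"dy":0,"dz":2,"ax":0,"ay":0,"az":0},{"dx":0,"dy":0,"dz":0,"ax":0,"ay":0,"az":0},{"dx":0,"dy":0,"dz":0,"ax":0,"ay":0,"az":0}]'
```

```text
time: 8.57
tool_pos: [0.5573, -0.3154, 0.3557]
tcp_rot: [2.105, 2.33, 0.0]
wrist_force: [0.4, -0.7, -1.1]
width: 0.232
grip_force: 40.9
time: 8.9
tool_pos: [0.557, -0.3151, 0.3506]
tcp_rot: [-2.106, -2.331, 0.0]
wrist_force: [-0.5, 0.4, -1.9]
width: 0.226
grip_force: 40.9
```

```bash
python3 -m jog '[{"dx":0,"dy":0,"dz":2,"ax":0,"ay":0,"az":0},{"dx":0,"dy":0,"dz":1,"ax":0,"ay":0,"az":0},{"dx":0,"dy":0,"dz":0,"ax":0,"ay":0,"az":0},{"dx":0,"dy":0,"dz":0,"ax":0,"ay":0,"az":0}]'
python3 -m jog '[{"dx":0,"dy":0,"dz":1,"ax":0,"ay":0,"az":0},{"dx":0,"dy":0,"dz":0,"ax":0,"ay":0,"az":0},{"dx":0,"dy":0,"dz":0,"ax":0,"ay":0,"az":0}]'
python3 - <<'E'
from workcell import optics
from tiles import *
s=optics.read_camera("scene")["img"];t=optics.read_camera("top")["img"]
cv2.imwrite("pics/e.png",np.hstack([tile(s,95,110,100,100),tile(t,345,120,100,100)]))
E
```

```text
time: 9.23
tool_pos: [0.5572, -0.3153, 0.3492]
tcp_rot: [2.105, 2.33, 0.0]
wrist_force: [-2.4, 0.7, 5.7]
width: 0.225
grip_force: 41.8
time: 9.48
tool_pos: [0.5572, -0.3153, 0.3492]
tcp_rot: [2.105, 2.33, 0.0]
wrist_force: [-2.6, 2.4, 8.9]
width: 0.226
grip_force: 42.3
```

View pics/e.png

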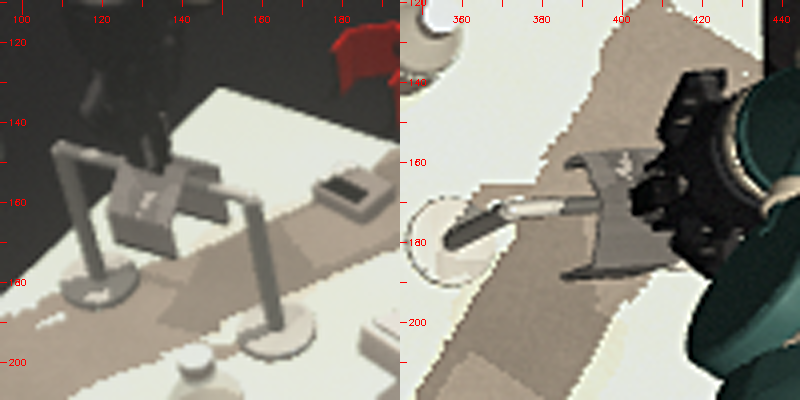

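The cover sits astride the bar at scene (150,155) native, and the push force confirms contact. I'll relieve 1 mm, open and wait.

```bash
python3 -m jog '[{"dx":0,"dy":0,"dz":-1,"ax":0,"ay":0,"az":0},{"dx":0,"dy":0,"dz":0,"ax":0,"ay":0,"az":0}]'
python3 -m jog '[{"dx":0,"dy":0,"dz":0,"ax":0,"ay":0,"az":0},{"dx":0,"dy":0,"dz":0,"ax":0,"ay":0,"az":0},{"dx":0,"dy":0,"dz":0,"ax":0,"ay":0,"az":0},{"dx":0,"dy":0,"dz":0,"ax":0,"ay":0,"az":0},{"dx":0,"dy":0,"dz":0,"ax":0,"ay":0,"az":0},{"dx":0,"dy":0,"dz":0,"ax":0,"ay":0,"az":0},{"dx":0,"dy":0,"dz":0,"ax":0,"ay":0,"az":0},{"dx":0,"dy":0,"dz":0,"ax":0,"ay":0,"az":0}]' 0.7
python3 -m jog '[{"dx":0,"dy":0,"dz":-5,"ax":0,"ay":0,"az":0},{"dx":0,"dy":0,"dz":-10,"ax":0,"ay":0,"az":0},{"dx":0,"dy":0,"dz":-15,"ax":0,"ay":0,"az":0},{"dx":0,"dy":0,"dz":-20,"ax":0,"ay":0,"az":0},{"dx":0,"dy":0,"dz":-20,"ax":0,"ay":0,"az":0},{"dx":0,"dy":0,"dz":-20,"ax":0,"ay":0,"az":0},{"dx":0,"dy":0,"dz":-10,"ax":0,"ay":0,"az":0},{"dx":0,"dy":0,"dz":0,"ax":0,"ay":0,"az":0},{"dx":0,"dy":0,"dz":0,"ax":0,"ay":0,"az":0}]'
python3 go.py .5501 .2964 .30 -.42
```

```text
time: 9.75
tool_pos: [0.5572, -0.3152, 0.3492]
tcp_rot: [2.105, 2.33, 0.0]
wrist_force: [-1.8, 1.1, 6.9]
width: 0.229
grip_force: 41.8
time: 10.42
tool_pos: [0.5571, -0.3151, 0.3476]
tcp_rot: [-2.106, -2.331, 0.0]
wrist_force: [-0.7, -0.2, 0.6]
width: 0.698
grip_force: 0.0
time: 11.17
tool_pos: [0.5571, -0.3152, 0.4487]
tcp_rot: [2.104, 2.33, 0.001]
wrist_force: [-0.4, -0.5, -0.8]
width: 0.705
grip_force: 0.0
t 11.1667 pos [ 0.5571 -0.3152  0.4487] q [-0.55  0.17  1.63 -0.    1.33 -0.66] F [-0.43 -0.51 -0.75] w 0.705 gf 0.0
turn [ 0.11  0.05 29.89] shift [ 555.6 -255.8   -6. ] goal z-axis [ 0.  0. -1.]
```

```bash
python3 - <<'E'
from workcell import optics
from tiles import *
from fit import *
from scipy.optimize import minimize
reg={"scene":(285,195,45,45),"top":(165,148,45,45)}
im={n:optics.read_camera(n)["img"] for n in reg}
c=np.array([[a,b] for a in(-1,1) for b in(-1,1)])
def hull(n,p):
    P=[(*(Ro.from_euler('z',p[2]).apply([*(q*w),z])+[p[0],p[1],0]),) for q in c for w,z in((.012,.106),(.012,.18),(.015,.1),(.015,.106))]
    return [cv2.convexHull(np.array([proj(n,np.array(x)) for x in s],np.float32)) for s in([x for x in P if x[2]>.1055 and 1][0:],)][0], P
def render(n,p):
    u,v,w,h=reg[n]; M=np.zeros((h*8,w*8),np.uint8)
    for ws,z0,z1 in((.012,.106,.18),(.015,.1,.106)):
        pts=np.array([proj(n,Ro.from_euler('z',p[2]).apply([*(q*ws),z])+np.array([p[0],p[1],0])) for q in c for z in(z0,z1)])
        cv2.fillConvexPoly(M,cv2.convexHull(((pts-[u,v]+.5)*8).astype(np.float32)).astype(np.int32),1)
    return M
mask={}
for n,(u,v,w,h) in reg.items():
    b=im[n][v:v+h,u:u+w].astype(float); b=cv2.resize(b.mean(2),None,fx=8,fy=8,interpolation=cv2.INTER_CUBIC); mask[n]=(b<110).astype(np.uint8)
    # keep component nearest to the expected probe
    k,l=cv2.connectedComponents(mask[n]); R=render(n,(.55,.296,-.4)); i=max(range(1,k),key=lambda i:((l==i)&(R>0)).sum()); mask[n]=(l==i).astype(np.uint8)
cost=lambda p:sum((render(n,p)!=mask[n]).mean() for n in reg)
best=min((minimize(cost,[.55,.296,y],method="Nelder-Mead",options=dict(initial_simplex=[[.55,.296,y],[.555,.296,y],[.55,.301,y],[.55,.296,y+.15]])) for y in(-.9,-.6,-.4,-.2,0,.2)),key=lambda r:r.fun)
print(best.x,best.fun,[cost([*best.x[:2],best.x[2]+d]) for d in(-.3,-.15,.15,.3)])
out=[]
for n in reg:
    u,v,w,h=reg[n]; t=cv2.resize(im[n][v:v+h,u:u+w,::-1],None,fx=8,fy=8,interpolation=cv2.INTER_CUBIC)
    for M,col in((render(n,best.x),(0,0,255)),(mask[n],(0,200,0))): cv2.drawContours(t,cv2.findContours(M,0,2)[0],-1,col,1)
    out.append(t)
cv2.imwrite("pics/f.png",np.hstack(out))
E
```

```text
[0.54993531 0.29798296 0.08953651] 0.06814043209876543 [np.float64(0.07658179012345678), np.float64(0.07336419753086419), np.float64(0.0726929012345679), np.float64(0.06800154320987654)]
```

View pics/f.png

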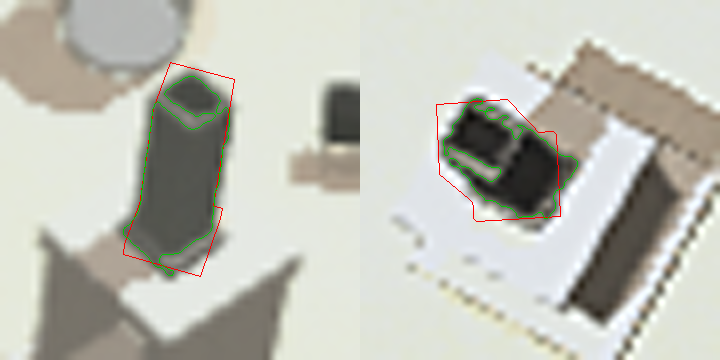

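The zoom shows the handle aligned with the stand: the edge at top tile (475,100)-(525,130) gives a yaw of about -0.5. The silhouette mask was broken by highlights, so I'm using the corner fits, which put the probe near (0.551, 0.297). I'll go there with the tool y azimuth at 1.07.

```bash
python3 -m jog '[{"dx":0,"dy":0,"dz":0,"ax":0,"ay":0,"az":-7},{"dx":0,"dy":0,"dz":0,"ax":0,"ay":0,"az":-7},{"dx":0,"dy":0,"dz":0,"ax":0,"ay":0,"az":-7},{"dx":0,"dy":0,"dz":0,"ax":0,"ay":0,"az":-7},{"dx":0,"dy":0,"dz":0,"ax":0,"ay":0,"az":-7},{"dx":0,"dy":0,"dz":0,"ax":0,"ay":0,"az":-7},{"dx":0,"dy":0,"dz":0,"ax":0,"ay":0,"az":-7},{"dx":0,"dy":0,"dz":0,"ax":0,"ay":0,"az":-6.5},{"dx":0,"dy":0,"dz":0,"ax":0,"ay":0,"az":0},{"dx":0,"dy":0,"dz":0,"ax":0,"ay":0,"az":0}]' 1
python3 go.py .551 .297 .29 1.07
```

```text
time: 12.1
tool_pos: [0.5568, -0.315, 0.4459]
tcp_rot: [-0.782, -3.04, -0.001]
wrist_force: [0.2, -1.0, -0.2]
width: 0.998
grip_force: 0.0
t 12.1 pos [ 0.5568 -0.315   0.4459] q [-0.55  0.18  1.63 -0.    1.33 -1.62] F [ 0.17 -0.97 -0.15] w 0.998 gf 0.0
turn [ 0.01 -0.16 -0.17] shift [298.9 534.1   1.2] goal z-axis [ 0.  0. -1.]
```

```bash
python3 -m jog '[{"dx":9,"dy":16,"dz":0,"ax":0,"ay":0,"az":0},{"dx":17,"dy":30,"dz":0,"ax":0,"ay":0,"az":0},{"dx":17,"dy":30,"dz":0,"ax":0,"ay":0,"az":0},{"dx":17,"dy":30,"dz":0,"ax":0,"ay":0,"az":0},{"dx":17,"dy":30,"dz":0,"ax":0,"ay":0,"az":0},{"dx":17,"dy":30,"dz":0,"ax":0,"ay":0,"az":0},{"dx":17,"dy":30,"dz":0,"ax":0,"ay":0,"az":0},{"dx":17,"dy":30,"dz":0,"ax":0,"ay":0,"az":0},{"dx":17,"dy":30,"dz":0,"ax":0,"ay":0,"az":0},{"dx":17,"dy":30,"dz":0,"ax":0,"ay":0,"az":0},{"dx":17,"dy":30,"dz":0,"ax":0,"ay":0,"az":0},{"dx":17,"dy":30,"dz":0,"ax":0,"ay":0,"az":0},{"dx":17,"dy":30,"dz":0,"ax":0,"ay":0,"az":0},{"dx":17,"dy":30,"dz":0,"ax":0,"ay":0,"az":0},{"dx":17,"dy":30,"dz":0,"ax":0,"ay":0,"az":0},{"dx":17,"dy":30,"dz":0,"ax":0,"ay":0,"az":0},{"dx":17,"dy":30,"dz":0,"ax":0,"ay":0,"az":0},{"dx":17,"dy":30,"dz":0,"ax":0,"ay":0,"az":0},{"dx":0,"dy":8,"dz":0,"ax":0,"ay":0,"az":0},{"dx":0,"dy":0,"dz":0,"ax":0,"ay":0,"az":0}]'
python3 -m jog '[{"dx":0,"dy":0,"dz":0,"ax":0,"ay":0,"az":0},{"dx":0,"dy":0,"dz":0,"ax":0,"ay":0,"az":0}]'
python3 go.py .551 .297 .150 1.07
```

```text
time: 13.77
tool_pos: [0.5511, 0.2991, 0.4469]
tcp_rot: [-0.775, -3.044, 0.0]
wrist_force: [-0.1, -0.9, -0.1]
width: 1.0
grip_force: 0.0
time: 13.93
tool_pos: [0.5516, 0.2955, 0.4473]
tcp_rot: [-0.78, -3.043, 0.002]
wrist_force: [0.3, -0.9, -0.5]
width: 1.003
grip_force: 0.0
t 13.9333 pos [0.5516 0.2955 0.4473] q [ 0.45  0.15  1.66 -0.    1.33 -0.62] F [ 0.29 -0.91 -0.47] w 1.003 gf 0.0
turn [-0.07 -0.01 -0.06] shift [  1.2   1.  142.6] goal z-axis [ 0.  0. -1.]
```

```bash
python3 -m jog '[{"dx":1,"dy":1,"dz":10,"ax":0,"ay":0,"az":0},{"dx":0,"dy":0,"dz":20,"ax":0,"ay":0,"az":0},{"dx":0,"dy":0,"dz":20,"ax":0,"ay":0,"az":0},{"dx":0,"dy":0,"dz":20,"ax":0,"ay":0,"az":0},{"dx":0,"dy":0,"dz":20,"ax":0,"ay":0,"az":0},{"dx":0,"dy":0,"dz":20,"ax":0,"ay":0,"az":0},{"dx":0,"dy":0,"dz":20,"ax":0,"ay":0,"az":0},{"dx":0,"dy":0,"dz":12,"ax":0,"ay":0,"az":0},{"dx":0,"dy":0,"dz":0,"ax":0,"ay":0,"az":0},{"dx":0,"dy":0,"dz":0,"ax":0,"ay":0,"az":0}]'
python3 -m jog '[{"dx":0,"dy":0,"dz":0,"ax":0,"ay":0,"az":0},{"dx":0,"dy":0,"dz":0,"ax":0,"ay":0,"az":0},{"dx":0,"dy":0,"dz":0,"ax":0,"ay":0,"az":0},{"dx":0,"dy":0,"dz":0,"ax":0,"ay":0,"az":0},{"dx":0,"dy":0,"dz":0,"ax":0,"ay":0,"az":0},{"dx":0,"dy":0,"dz":0,"ax":0,"ay":0,"az":0},{"dx":0,"dy":0,"dz":0,"ax":0,"ay":0,"az":0},{"dx":0,"dy":0,"dz":0,"ax":0,"ay":0,"az":0},{"dx":0,"dy":0,"dz":0,"ax":0,"ay":0,"az":0},{"dx":0,"dy":0,"dz":0,"ax":0,"ay":0,"az":0}]' 0 40
python3 go.py .551 .297 .150 1.07
```

```text
time: 14.77
tool_pos: [0.5513, 0.2968, 0.3049]
tcp_rot: [-0.78, -3.042, 0.002]
wrist_force: [1.1, 0.3, 0.7]
width: 1.001
grip_force: 0.0
time: 15.6
tool_pos: [0.5517, 0.2979, 0.3066]
tcp_rot: [0.778, 3.043, 0.001]
wrist_force: [-1.3, -0.6, 4.7]
width: 0.274
grip_force: 42.0
t 15.6 pos [0.5517 0.2979 0.3066] q [ 0.46  0.25  1.81  0.    1.08 -0.61] F [-1.31 -0.6   4.66] w 0.274 gf 41.96778416633606
turn [0.06 0.04 0.02] shift [ 0.2 -1.1  1.9] goal z-axis [ 0.  0. -1.]
```

```bash
python3 -m jog '[{"dx":0,"dy":0,"dz":-6,"ax":0,"ay":0,"az":0},{"dx":0,"dy":0,"dz":-12,"ax":0,"ay":0,"az":0},{"dx":0,"dy":0,"dz":-14,"ax":0,"ay":0,"az":0},{"dx":0,"dy":0,"dz":-14,"ax":0,"ay":0,"az":0},{"dx":0,"dy":0,"dz":-14,"ax":0,"ay":0,"az":0},{"dx":0,"dy":0,"dz":-14,"ax":0,"ay":0,"az":0},{"dx":0,"dy":0,"dz":-14,"ax":0,"ay":0,"az":0},{"dx":0,"dy":0,"dz":-14,"ax":0,"ay":0,"az":0},{"dx":0,"dy":0,"dz":-14,"ax":0,"ay":0,"az":0},{"dx":0,"dy":0,"dz":-14,"ax":0,"ay":0,"az":0},{"dx":0,"dy":0,"dz":-14,"ax":0,"ay":0,"az":0},{"dx":0,"dy":0,"dz":-6,"ax":0,"ay":0,"az":0},{"dx":0,"dy":0,"dz":0,"ax":0,"ay":0,"az":0},{"dx":0,"dy":0,"dz":0,"ax":0,"ay":0,"az":0}]'
python3 - <<'E'
from fit import *
from workcell import bot
s=bot.read_state();z=Ro.from_rotvec(s["tcp_rot"]).apply([0,0,1])
tip=s["tool_pos"]+z*(.1547+.127);print(tip,proj("scene",tip),proj("scene",tip-z*.16),proj("top",tip))
E
python3 go.py .5433 .0507 .30 1.34 20 -.231
```

```text
time: 16.77
tool_pos: [0.5515, 0.2977, 0.4559]
tcp_rot: [0.778, 3.043, 0.001]
wrist_force: [-0.5, 0.2, -1.2]
width: 0.273
grip_force: 41.2
[0.5516193  0.29780776 0.17424336] [308.31445502 207.94175191] [314.62816783 167.04782019] [179.21202599 164.42404058]
t 16.7667 pos [0.5515 0.2977 0.4559] q [ 0.46  0.15  1.65  0.    1.34 -0.61] F [-0.5   0.24 -1.22] w 0.273 gf 41.23217582702637
turn [ -2.67 -19.86 -15.3 ] shift [   7.7 -242.4    8.5] goal z-axis [ 0.333 -0.078 -0.94 ]
```

```bash
python3 -m jog '[{"dx":0,"dy":0,"dz":0,"ax":-0.53,"ay":-3.97,"az":-3.06},{"dx":0,"dy":0,"dz":0,"ax":-0.53,"ay":-3.97,"az":-3.06},{"dx":0,"dy":0,"dz":0,"ax":-0.53,"ay":-3.97,"az":-3.06},{"dx":0,"dy":0,"dz":0,"ax":-0.53,"ay":-3.97,"az":-3.06},{"dx":0,"dy":0,"dz":0,"ax":-0.54,"ay":-3.98,"az":-3.06},{"dx":0,"dy":0,"dz":0,"ax":0,"ay":0,"az":0},{"dx":0,"dy":0,"dz":0,"ax":0,"ay":0,"az":0}]'
python3 go.py .481 .0653 .2608 1.34 20 -.231
```

```text
time: 17.35
tool_pos: [0.5506, 0.2977, 0.4541]
tcp_rot: [0.323, 2.78, -0.059]
wrist_force: [0.3, 0.0, -1.4]
width: 0.278
grip_force: 41.3
t 17.35 pos [0.5506 0.2977 0.4541] q [ 0.52  0.07  1.76 -0.27  1.08 -0.72] F [ 0.3   0.04 -1.38] w 0.278 gf 41.293126344680786
turn [-0.12 -0.24 -0.01] shift [  79.9 -242.2   22. ] goal z-axis [ 0.333 -0.078 -0.94 ]
```

```bash
python3 -m jog '[{"dx":5,"dy":-10,"dz":0,"ax":0,"ay":0,"az":0},{"dx":5,"dy":-16,"dz":0,"ax":0,"ay":0,"az":0},{"dx":5,"dy":-18,"dz":0,"ax":0,"ay":0,"az":0},{"dx":5,"dy":-18,"dz":0,"ax":0,"ay":0,"az":0},{"dx":5,"dy":-18,"dz":0,"ax":0,"ay":0,"az":0},{"dx":5,"dy":-18,"dz":0,"ax":0,"ay":0,"az":0},{"dx":5,"dy":-18,"dz":0,"ax":0,"ay":0,"az":0},{"dx":5,"dy":-18,"dz":0,"ax":0,"ay":0,"az":0},{"dx":5,"dy":-18,"dz":0,"ax":0,"ay":0,"az":0},{"dx":5,"dy":-18,"dz":2,"ax":0,"ay":0,"az":0},{"dx":5,"dy":-18,"dz":4,"ax":0,"ay":0,"az":0},{"dx":5,"dy":-18,"dz":4,"ax":0,"ay":0,"az":0},{"dx":5,"dy":-18,"dz":4,"ax":0,"ay":0,"az":0},{"dx":5,"dy":-12,"dz":4,"ax":0,"ay":0,"az":0},{"dx":5,"dy":-6,"dz":4,"ax":0,"ay":0,"az":0},{"dx":5,"dy":0,"dz":0,"ax":0,"ay":0,"az":0},{"dx":0,"dy":0,"dz":0,"ax":0,"ay":0,"az":0},{"dx":0,"dy":0,"dz":0,"ax":0,"ay":0,"az":0},{"dx":0,"dy":0,"dz":0,"ax":0,"ay":0,"az":0}]'
python3 go.py .481 .0653 .2608 1.34 20 -.231
python3 - <<'E'
from workcell import optics,bot
from tiles import *
from fit import *
st=bot.read_state();z=Ro.from_rotvec(st["tcp_rot"]).apply([0,0,1])
tip=st["tool_pos"]+z*(.1547+.127);print(tip,proj("scene",tip),proj("scene",tip-z*.05),proj("top",tip),proj("scene",tip+z*.06),proj("top",tip+z*.06))
s=optics.read_camera("scene")["img"];t=optics.read_camera("top")["img"]
cv2.imwrite("pics/g.png",np.hstack([tile(s,200,130,70,100,5),tile(t,234,132,80,100,5)]))
E
```

```text
time: 18.93
tool_pos: [0.4306, 0.0781, 0.4083]
tcp_rot: [0.321, 2.776, -0.057]
wrist_force: [0.9, 0.3, -0.2]
width: 0.278
grip_force: 41.2
t 18.9333 pos [0.4306 0.0781 0.4083] q [ 0.18 -0.31  2.18 -0.17  0.96 -1.09] F [ 0.86  0.32 -0.2 ] w 0.278 gf 41.194111704826355
turn [0.02 0.01 0.03] shift [ 1.6 -0.9  1.7] goal z-axis [ 0.333 -0.078 -0.94 ]
[0.52442949 0.05615255 0.14365383] [237.66388743 183.9468397 ] [240.98098657 170.11249778] [268.3594005  178.64995177] [233.83534368 199.91421996] [269.35174776 174.72753085]
```

View pics/g.png

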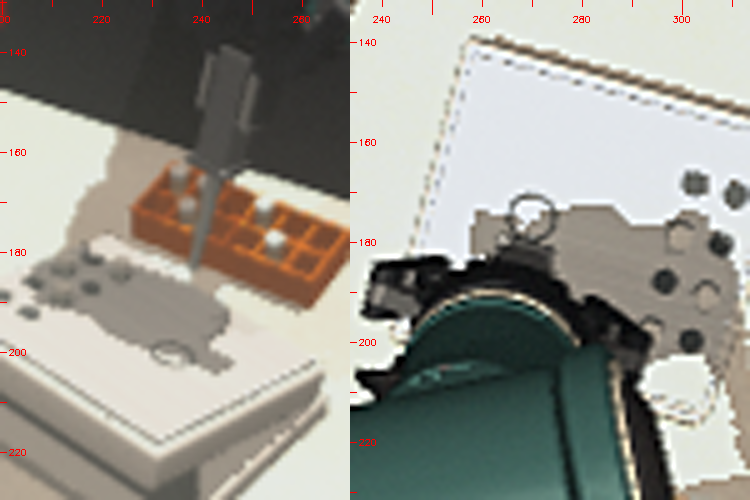

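The tip shows at scene (238.0,183.8), matching my prediction of (237.7,183.9). The ring reads (234.2,200.0) in the scene view and (269.8,175.2) in the top view, in line with the probe axis. I'll approach along the tool z.

```bash
python3 -m jog '[{"dx":1.6,"dy":-0.9,"dz":6,"ax":0,"ay":0,"az":0},{"dx":0,"dy":0,"dz":10,"ax":0,"ay":0,"az":0},{"dx":0,"dy":0,"dz":10,"ax":0,"ay":0,"az":0},{"dx":0,"dy":0,"dz":8,"ax":0,"ay":0,"az":0},{"dx":0,"dy":0,"dz":7,"ax":0,"ay":0,"az":0},{"dx":0,"dy":0,"dz":5,"ax":0,"ay":0,"az":0},{"dx":0,"dy":0,"dz":4,"ax":0,"ay":0,"az":0},{"dx":0,"dy":0,"dz":3,"ax":0,"ay":0,"az":0},{"dx":0,"dy":0,"dz":2,"ax":0,"ay":0,"az":0},{"dx":0,"dy":0,"dz":0,"ax":0,"ay":0,"az":0},{"dx":0,"dy":0,"dz":0,"ax":0,"ay":0,"az":0},{"dx":0,"dy":0,"dz":0,"ax":0,"ay":0,"az":0}]'
cat > f.py <<'E'
import numpy as np
from workcell import bot,optics
from scipy.spatial.transform import Rotation as Ro
v=[]
for i in range(8):
    optics.read_camera("top"); s=bot.read_state(); v.append(-Ro.from_rotvec(s["tcp_rot"]).as_matrix()[:,2]@s["wrist_force"])
tip=s["tool_pos"]+Ro.from_rotvec(s["tcp_rot"]).as_matrix()[:,2]*(.1547+.127)
R=Ro.from_euler('zy',[-.231,np.radians(-20)]).as_matrix()
print("t",s["time"],"F along plate normal",np.mean(v).round(2),"sd",np.std(v).round(2),"free tip rel ring, plate axes mm",(R.T@(tip-[.5433,.0507,.085])*1000).round(1))
E
python3 f.py; python3 go.py .5010 .0606 .2044 1.34 20 -.231
```

```text
time: 20.03
tool_pos: [0.447, 0.0728, 0.3561]
tcp_rot: [0.322, 2.775, -0.057]
wrist_force: [-0.2, 0.3, -1.2]
width: 0.277
grip_force: 41.2
t 20.4333 F along plate normal -0.84 sd 0.69 free tip rel ring, plate axes mm [-0.5 -0.2  6.5]
t 20.4333 pos [0.4468 0.0727 0.3557] q [ 0.16 -0.24  2.22 -0.18  0.84 -1.09] F [-0.42 -1.03  0.04] w 0.276 gf 41.198447942733765
turn [-0.02 -0.01  0.01] shift [-0.4  0.6  6.5] goal z-axis [ 0.333 -0.078 -0.94 ]
```

Lateral error is under 1 mm, clearance is about 6.5 mm, and the no-contact baseline is about -0.8 N. I'll move 10 mm further (about 3.5 mm in), then measure.

```bash
python3 -m jog '[{"dx":0,"dy":0,"dz":2,"ax":0,"ay":0,"az":0},{"dx":0,"dy":0,"dz":2,"ax":0,"ay":0,"az":0},{"dx":0,"dy":0,"dz":2,"ax":0,"ay":0,"az":0},{"dx":0,"dy":0,"dz":1,"ax":0,"ay":0,"az":0},{"dx":0,"dy":0,"dz":1,"ax":0,"ay":0,"az":0},{"dx":0,"dy":0,"dz":1,"ax":0,"ay":0,"az":0},{"dx":0,"dy":0,"dz":1,"ax":0,"ay":0,"az":0},{"dx":0,"dy":0,"dz":0,"ax":0,"ay":0,"az":0},{"dx":0,"dy":0,"dz":0,"ax":0,"ay":0,"az":0}]'; python3 f.py
python3 -m jog '[{"dx":0,"dy":0,"dz":1,"ax":0,"ay":0,"az":0},{"dx":0,"dy":0,"dz":1,"ax":0,"ay":0,"az":0},{"dx":0,"dy":0,"dz":1,"ax":0,"ay":0,"az":0},{"dx":0,"dy":0,"dz":1,"ax":0,"ay":0,"az":0},{"dx":0,"dy":0,"dz":0,"ax":0,"ay":0,"az":0},{"dx":0,"dy":0,"dz":0,"ax":0,"ay":0,"az":0}]'; python3 f.py; python3 f.py
```

```text
time: 21.18
tool_pos: [0.4501, 0.0719, 0.3461]
tcp_rot: [0.322, 2.777, -0.058]
wrist_force: [-1.0, 0.3, -0.5]
width: 0.279
grip_force: 41.4
t 21.5833 F along plate normal 0.29 sd 0.23 free tip rel ring, plate axes mm [-0.5 -1.1 -3.5]
time: 22.08
tool_pos: [0.4516, 0.0716, 0.3425]
tcp_rot: [0.322, 2.776, -0.057]
wrist_force: [-1.2, 0.3, 1.7]
width: 0.273
grip_force: 41.5
t 22.4833 F along plate normal 1.5 sd 0.23 free tip rel ring, plate axes mm [-0.4 -1.4 -7.4]
t 22.8833 F along plate normal 1.18 sd 0.29 free tip rel ring, plate axes mm [-0.4 -1.4 -7.5]
```

Both agree: about 2.2 N net force and about 7.4 mm pushed in. I'll hold and check.

```bash
python3 -m jog '[{"dx":0,"dy":0,"dz":0,"ax":0,"ay":0,"az":0},{"dx":0,"dy":0,"dz":0,"ax":0,"ay":0,"az":0},{"dx":0,"dy":0,"dz":0,"ax":0,"ay":0,"az":0},{"dx":0,"dy":0,"dz":0,"ax":0,"ay":0,"az":0},{"dx":0,"dy":0,"dz":0,"ax":0,"ay":0,"az":0},{"dx":0,"dy":0,"dz":0,"ax":0,"ay":0,"az":0},{"dx":0,"dy":0,"dz":0,"ax":0,"ay":0,"az":0},{"dx":0,"dy":0,"dz":0,"ax":0,"ay":0,"az":0},{"dx":0,"dy":0,"dz":0,"ax":0,"ay":0,"az":0},{"dx":0,"dy":0,"dz":0,"ax":0,"ay":0,"az":0},{"dx":0,"dy":0,"dz":0,"ax":0,"ay":0,"az":0},{"dx":0,"dy":0,"dz":0,"ax":0,"ay":0,"az":0},{"dx":0,"dy":0,"dz":0,"ax":0,"ay":0,"az":0},{"dx":0,"dy":0,"dz":0,"ax":0,"ay":0,"az":0},{"dx":0,"dy":0,"dz":0,"ax":0,"ay":0,"az":0},{"dx":0,"dy":0,"dz":0,"ax":0,"ay":0,"az":0},{"dx":0,"dy":0,"dz":0,"ax":0,"ay":0,"az":0},{"dx":0,"dy":0,"dz":0,"ax":0,"ay":0,"az":0},{"dx":0,"dy":0,"dz":0,"ax":0,"ay":0,"az":0},{"dx":0,"dy":0,"dz":0,"ax":0,"ay":0,"az":0}]'; python3 f.py
python3 - <<'E'
from workcell import optics
from tiles import *
s=optics.read_camera("scene")["img"]
cv2.imwrite("pics/h.png",tile(s,90,120,200,150))
E
```

```text
time: 24.55
tool_pos: [0.4515, 0.0716, 0.3424]
tcp_rot: [0.322, 2.776, -0.057]
wrist_force: [-0.9, 0.1, 1.2]
width: 0.27
grip_force: 41.5
t 24.95 F along plate normal 1.36 sd 0.37 free tip rel ring, plate axes mm [-0.5 -1.4 -7.5]
```

View pics/h.png

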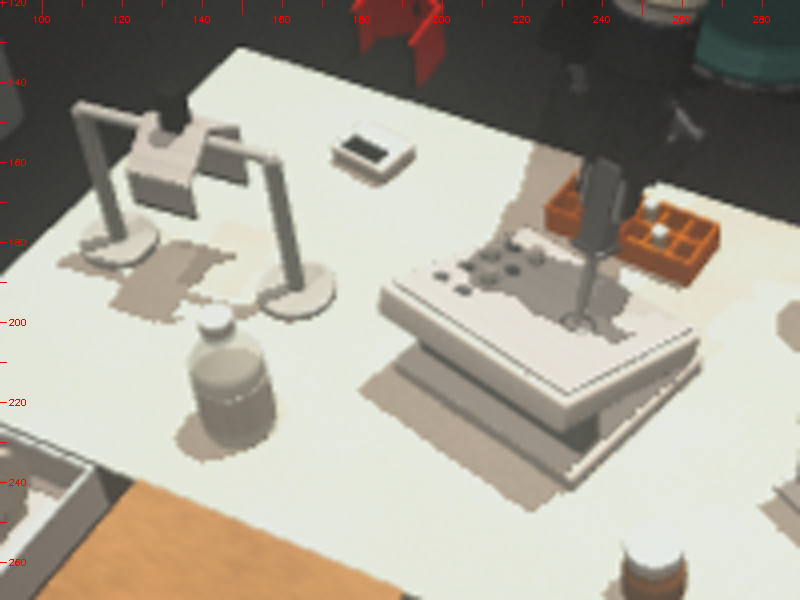

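The cover hangs level on the bar at native (135,155). The probe tip is inside the ring at (234,200), and the visible bystanders are untouched. I'll hand in.

```bash
python3 -c "
from workcell import bot
print(bot.finish_job())"
```

```text
the job is handed in; nothing more can be done
None
```

The job is handed in at about 25 s with no verdict returned: the cover hangs free on the bar, and the probe is held square in the ring at about 2.2 N, with the tip about 7.5 mm in.

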